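# Press a jar's lid home on the stall's screw press

### The arm

A 6-joint arm with a two-finger parallel gripper is mounted at the origin on the work surface. World frame = base frame: x ahead of the robot, y to its left, z up, the work surface at z = 0. Lengths are in m, angles in rad, forces in N, time in s.
With the tool pointing down it reaches from about 0.35 to 0.85 m from the base axis. Payload 8.1 kg.
Tool frame: the origin (TCP) lies at the very end of the fingers, on their centre line; the grasp point (between the pads) lies 19 mm behind it; z points along the fingers, y is the line along which they close (so a half turn about z gives the same grasp; the last joint's range is limited). The gripper opens to 93 mm and grips with 3 to 60 N. Pads are 15 mm wide; open, the fingers measure 128 mm over their backs; the gripper's body (75 mm by 188 mm) begins 65 mm behind the grasp point.
Start: joints at [1.091, 0.13, 1.488, -0, 1.523, -0.085], TCP at [0.231, 0.554, 0.219] pointing down, gripper open.
Joint ranges: [-2.96, 2.96], [-0.89, 2.26], [0.02, 2.5], [-1.34, 4.48], [0, 2.73], [-2.66, 2.66]. Speed limits (rad/s): [2.39, 2.39, 2.79, 3.14, 3.14, 3.14].

### API

Orientations are given as a rotation vector (axis times angle).
In Python, from plant import robot gives the robot as it stands. The module is installed in compiled form; this text tells all that it offers.
- The arm moves only by the tool play_rows, never from a script. Its argument "increments" is text: rows parted by semicolons, each of 5 numbers parted by spaces: the shift along the tool's x, y, z in mm, then the turn about the tool's z in degrees, then the closure, from -1 (fully open) to 1 (shut). In form: dx dy dz yaw claw; .... A call has 1 to 20 rows; each row is the pose to reach, as a shift and turn from the pose commanded when the call began, along the tool's axes at that moment; what a row does not reach only later rows make up. A row lasts 1/10 s, in which the tool goes at most 50 mm and 8.59 degrees, less where a joint would pass 70% of its speed; a pose out of reach is approached as far as the arm can. A call with a gripper value outside its range is refused whole. The fingers move at their own pace and stop on an object; "force" is the grip in N (left out, the last holds). Time passes only in rows, so rows that repeat a pose let the fingers close. It gives the time, the measured TCP pose, the force, the opening and the grip force at its end, in the units of the state.
- robot.read_state(): the state, without advancing time (a new reading comes with each control period).
- robot.read_camera(name): name is "scene" or "top" or "wrist"; returns the picture (400x640x3 uint8, blue, green, red); there is no depth.
- robot.calibration(name): a dict with "vertical_fov" (degrees; the focal length in pixels is half the picture's height over the tangent of half this angle, whatever the lens; pixels are square), "cx", "cy" (the principal point, pixels), "rvec" (rotation vector, rad) and "tvec" (3), from world to camera coordinates, as OpenCV has them. Camera axes: x right, y down, z forward; pixel columns grow to the right and rows downward; lengths in m; the calibration is good to about 2 mm. A picture is of the moment at which its call begins: read the wrist's pose just before it. calibration takes no time and is no camera call; for the wrist camera it gives the pose at the moment of the call.
- robot.close_job(): hands the job in; it is judged then, once.
Trained networks look in the newest picture that a camera, given by its name, has taken for a name from the list of things; names that differ only in an ending like _2 or _b are one class to them, and where a whole thing is asked for, a point or a joint stands for the part that bears it (a point fixed in the world has none). Each returns a list of dicts, best first, with "conf" (0 to 1); they miss things now and then, are a little off and sometimes report something else, mostly with a low value. They report only what shows in the picture. A call takes as long as a camera call.
- robot.recognise(camera, query): "centre" ([x, y, z] in m, in world coordinates, good to about 4 mm: the middle of the surface that is visible of it).
- robot.regions_of(camera, query): "pixels" (400x640 bool, what is visible of it).
- robot.landmark_of(camera, query): "centre" ([x, y, z] in m, in world coordinates, good to about 4 mm: a listed point, or the origin of a listed thing).
The state is a dict: "t": time; "q": joint angles; "dq": joint speeds; "joint_torque": joint torques, N m; "tool_pos": TCP position; "orientation": TCP orientation; "force": force on the tool from outside, world axes, zero at the start; "wrist_torque": the same for the moment, N m; "opening": finger opening in m; "gripper_force": force on a finger pad.
Only numpy, scipy, OpenCV 4.12 (cv2) and the standard library are available. Lean on these libraries where they do the work, as an engineer would, in place of code of your own. Each camera call takes 0.05 s, during which the arm holds its last target. There are 200 camera calls.

### The job

Push the loosely lidded jar along the bed of the lid press by the pusher's handle only, without touching the jar itself, until it stands snug against the V-shaped stop. Then wind the star handle clockwise, spoke after spoke, to press the lid fully home, and bear down on it firmly for about half a second so that it seals: go by feel and never force it, because the jar is glass. Last, wind the handle back far enough for the plate to stand a finger's width (about 10 mm) clear of the lid, and leave the rest of the counter undisturbed.

Things in the scene. Friction and masses are not known exactly. Their poses are not given: they have to be found in the camera images.
- press: Fixed lid press. Origin on the counter (z = 0) on the screw's vertical axis; z up. Bed: light wooden board 130 mm (x) by 440 mm (own y -360 to +80 mm), top 20 mm above the counter, two steel rails 12 mm high, 74 mm apart, along y. Two 20 mm columns at x = +-72 mm carry a grey beam (176 mm in x, 48 mm in y), top 200 mm above the counter.
- seat (a point): Point on the bed's top on the screw's axis: where the centre of the jar's underside belongs (to 4 mm). A steel V stop 30 mm high stands on the press's +y side of it and opens to -y; a jar pushed along +y into the V is centred here.
- pusher: Steel pusher sliding along the press's own y on the bed, friction about 2 N; stays where left. A V head 30 mm high cradles the jar from its -y side; origin: the centre of a jar cradled in it, 0.5 mm above the bed. Rearmost at y = -100 mm of the press, it can go to +4 mm; with the jar seated it is at about 0. A 40 mm wide tongue runs 194 mm back (-y).
- handle (a point): Centre of the 26 mm black ball on the pusher's upright post (18 mm thick), 180 mm behind (-y of) the pusher's origin and 92.5 mm above the counter. Push it along the press's +y from its -y side. With the jar seated it is 180 mm from the screw's axis, where a gripper level with the ball still clears the spokes.
- jar: The loose glass jar on the bed between pusher and press: 66 mm dia, 68 mm tall without lid, 0.25 to 0.5 kg; origin at the centre of its underside, on the bed. It breaks if pushed into the stop with more than 60 N or if its lid is pressed with more than 130 N. It is not to be touched by the robot itself.
- lid_top (a point): Centre of the flat top of the jar's press-on lid (aluminium disc, 66 mm dia, 16 mm thick): at first 77 to 80 mm above the jar's origin, 72 mm when home (92 mm above the counter), where it stops hard. About 25 N from the plate moves it down; it stays where it is left. Once home it must be borne on with 45 to 130 N for at least 0.3 s so that it seals.
- screw: The press's vertical 16 mm steel screw with the white pressing plate (52 mm dia, 12 mm thick) locked on its foot. It moves up and down without turning. Origin on the axis, 130 mm above the counter at capstan 0 and 10 mm lower per rad; the plate's underside is level with it only to +-3 mm, as the plate's setting differs each time. The screw tops out at most 48 mm above the spokes' line.
- capstan (a joint): Angle of the star handle (rad), growing clockwise seen from above, which lowers the plate 10 mm per rad. Range -0.1 to 4.6; starts at 0.3 to 1.3; lid home between 3.5 and 4.1. Friction about 0.2 N m; unloaded it stays where left. At 0 its four spokes point along the press's +-x and +-y; at q all are turned clockwise by q.
- hub (a point): Centre of the star handle: on the screw's axis, on the spokes' centre line, 245 mm above the counter. Hub 40 mm dia, up to 15 mm above that line. Four level steel spokes, 14 mm thick, 90 degrees apart, end in black 28 mm balls centred 104 mm from the axis. Free depth between spokes: 45 mm below the centre line over the beam. A shut gripper pointing down can push them.
- spoke (a point): Point on the centre line of the spoke that points along the press's +x at capstan 0, 75 mm from the axis; it turns with the capstan. Pushed level and across a spoke at 75 mm: about 3 N turns it free, about 6 N while the lid goes in, then the push rises steeply: 9 N is the least that seals the lid, 12 to 14 N is right, about 19 N breaks the jar. Let go and it springs back a little.
- jar_b: closed bystander jar, 66 mm dia x 72 mm, standing beside the press; origin centre of underside
- jar_c: closed bystander jar, 66 mm dia x 72 mm, standing beside the press; origin centre of underside
- spare_lid: spare lid lying flat beside the bed, 66 mm dia x 14 mm; origin centre of underside
- tin: low tin on the robot's side of the press, 74 mm dia x 55 mm; origin centre of underside
- oil: tall oil bottle, 62 mm dia x 240 mm, standing to the left; origin centre of underside
- carton: upright carton 70 x 120 x 160 mm; origin centre of underside
- biscuits: flat paper-wrapped pack 160 x 100 x 50 mm lying to the left; origin centre of underside

How it is judged:
On the way, in this order (a step that is already met when the one before it is completed fails the run):
1. the jar has been pushed against the V stop, centred under the screw to 4 mm (horizontal distance between jar and seat below 0.004 m), for 0.2 s.
2. the lid is home to 1 mm and the plate bears on it firmly, with more than 45 N (z of lid_top in the frame of jar below 0.073 m and horizontal distance between jar and seat below 0.004 m and contact force between screw and jar above 45 N), for 0.3 s.
At the end, for the whole second after the job is handed in: The lid is home to 1 mm, the jar stands upright within 4 mm of the screw's axis, the screw's origin is more than 6 mm above the lid's top (which a plate 9 mm clear always meets), and jar and star handle are at rest (z of lid_top in the frame of jar below 0.073 m and horizontal distance between jar and seat below 0.004 m and z of screw in the frame of lid_top above 0.006 m and angle between jar's own z axis and vertical below 0.05 rad and linear speed of jar below 0.01 m/s and velocity of joint capstan below 0.05 rad/s and not (velocity of joint capstan below -0.05 rad/s)); the robot touches nothing.
It fails at once if the jar was pushed with more than 60 N by the pusher (contact force between pusher and jar above 60 N).
It fails at once if the lid was pressed with more than 130 N (contact force between screw and jar above 130 N).
It fails at once if the robot touched the jar or its lid (contact force between any of the fingers, the arm and jar above 1 N).
It fails at once if another thing on the counter was moved by more than 20 mm or tipped (distance of any of jar_b, jar_c, spare_lid, tin, oil, carton, biscuits from where it was at the start of the episode above 0.02 m or angle between any of jar_b, jar_c, spare_lid, tin, oil, carton, biscuits's own z axis and vertical above 0.3 rad).
It also fails if it takes over 67 s, if anything falls off the work surface, if the arm or the gripper's body presses on something with over 40 N, if the wrist force passes 120 N, or if a joint passes its speed limit or range.

## Working session

There is one attempt and no reset: what is moved stays moved. The work goes in short steps, Python scripts to look and compute and a tool call to move; the robot and the scene stay as the last step left them, time stands still between calls to the robot, and variables do not carry over. Pictures are saved under pics/ and viewed, at most 10 in all, crops included, and the job is handed in when it is done.

Besides the shell and the picture viewer there is one more tool, called after ">>>" as a command line: name --argument value ..., lists and objects as JSON in quotes. play_rows: Moves the arm, as the interface text tells. Its arguments: {"type":"object","properties":{"increments":{"type":"string"},"force":{"type":"number"}},"required":["increments"]}

```bash
mkdir -p pics; cat > h.py <<'E'
import numpy as np,cv2
from scipy.spatial.transform import Rotation as R
from plant import robot
def st():
    s=robot.read_state(); Rm=R.from_rotvec(s['orientation']).as_matrix()
    print('t',round(s['t'],2),'pos',np.round(s['tool_pos'],4),'F',np.round(s['force'],1),'open',round(s['opening'],3)); return s,Rm
def proj(name,P):
    c=robot.calibration(name); f=200/np.tan(np.radians(c['vertical_fov'])/2)
    K=np.array([[f,0,c['cx']],[0,f,c['cy']],[0,0,1.]])
    return cv2.projectPoints(np.array(P,float).reshape(-1,1,3),np.array(c['rvec'],float),np.array(c['tvec'],float),K,None)[0].reshape(-1,2)
E
python3 - <<'E'
from h import *
s,Rm=st(); print(np.round(Rm,3))
for n in ('scene','top'):
    cv2.imwrite(f'pics/{n}0.png',robot.read_camera(n))
    for q in ('hub','handle','seat','press','lid_top','spoke','pusher','jar','oil','carton','biscuits','tin','jar_b','spare_lid'):
        r=robot.landmark_of(n,q)
        print(n,q,[(np.round(d['centre'],3).tolist(),round(d['conf'],2)) for d in r[:3]])
E
```

```text
t 0.0 pos [0.2305 0.5534 0.2176] F [0.2 0.3 0.1] open 0.093
[[-0.923  0.385 -0.001]
 [ 0.385  0.923 -0.002]
 [ 0.    -0.002 -1.   ]]
scene hub [([0.532, 0.137, 0.246], 0.83)]
scene handle [([0.56, -0.137, 0.089], 0.64), ([0.537, 0.064, 0.099], 0.44)]
scene seat [([0.53, 0.137, 0.022], 0.85)]
scene press [([0.533, 0.133, -0.002], 0.69)]
scene lid_top [([0.537, 0.067, 0.097], 0.67)]
scene spoke [([0.58, 0.075, 0.244], 0.96)]
scene pusher [([0.546, 0.048, 0.024], 0.95)]
scene jar [([0.538, 0.069, 0.018], 0.95), ([0.69, 0.068, 0.004], 0.7), ([0.671, 0.155, 0.0], 0.6)]
scene oil [([0.672, 0.156, -0.003], 0.74), ([0.532, 0.436, -0.002], 0.71)]
scene carton [([0.691, -0.426, -0.0], 0.57)]
scene biscuits [([0.395, 0.427, 0.003], 0.77), ([0.579, 0.074, 0.244], 0.26)]
scene tin [([0.41, 0.013, -0.001], 0.89), ([0.578, 0.075, 0.243], 0.66)]
scene jar_b [([0.538, 0.069, 0.018], 0.95), ([0.69, 0.068, 0.004], 0.7), ([0.671, 0.155, 0.0], 0.6)]
scene spare_lid [([0.675, -0.095, -0.002], 0.61)]
top hub [([0.532, 0.133, 0.252], 0.69)]
top handle [([0.556, -0.137, 0.094], 0.75)]
top seat [([0.533, 0.142, 0.02], 0.71), ([0.529, 0.137, -0.001], 0.33)]
top press [([0.53, 0.137, -0.002], 0.77)]
top lid_top [([0.538, 0.069, 0.097], 0.72)]
top spoke [([0.576, 0.073, 0.243], 0.77), ([0.536, 0.135, 0.119], 0.37), ([0.67, 0.157, 0.002], 0.32)]
top pusher [([0.544, 0.042, 0.023], 0.76)]
top jar [([0.539, 0.067, 0.021], 0.74), ([0.671, 0.159, 0.002], 0.68), ([0.689, 0.07, -0.003], 0.67)]
top oil [([0.532, 0.437, 0.001], 0.69), ([0.534, 0.134, 0.249], 0.47)]
top carton [([0.692, -0.427, -0.004], 0.95)]
top biscuits [([0.395, 0.427, 0.0], 0.9)]
top tin [([0.409, 0.007, 0.003], 0.77)]
top jar_b [([0.539, 0.067, 0.021], 0.74), ([0.671, 0.159, 0.002], 0.68), ([0.689, 0.07, -0.003], 0.67)]
top spare_lid [([0.671, -0.09, 0.003], 0.86)]
```

View pics/top0.png

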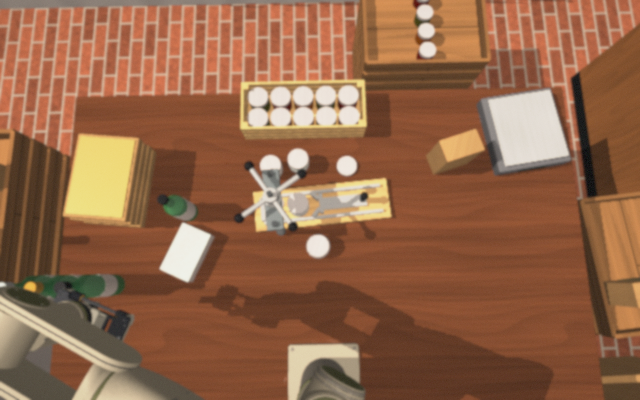

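View pics/scene0.png

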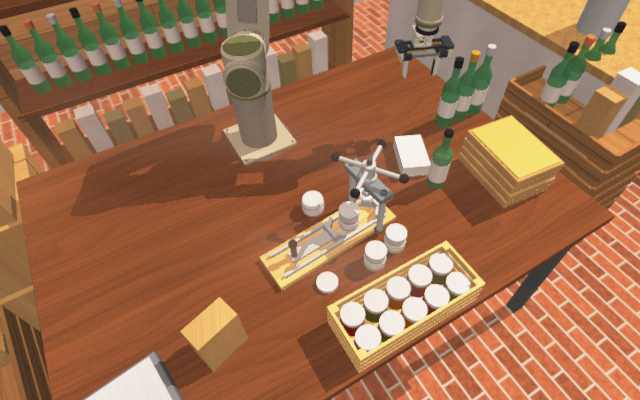

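Top view: star handle hub near (272,195), the pusher's ball near (364,198), jar between them near (298,203), tin on the robot's side near (318,246). The scene view agrees and the area behind the handle is free. I go there, high above the press.

>>> play_rows --increments "0 0 -100 0 1;0 0 -100 0 1;-590 -552 -100 62 1;-590 -552 -100 62 1;-590 -552 -100 62 1;-590 -552 -100 62 1;-590 -552 -100 62 1;-590 -552 -100 62 1;-590 -552 -100 62 1;-590 -552 -100 62 1;-590 -552 -100 62 1;-590 -552 -100 62 1;-590 -552 -100 62 1;-590 -552 -100 62 1;-590 -552 -100 62 1;-590 -552 -100 62 1;-590 -552 -100 62 1;-590 -552 -100 62 1;-590 -552 -100 62 1;-590 -552 -100 62 1" --force 20

```text
t: 3.5
tool_pos: [0.563, -0.1841, 0.3176]
orientation: [-2.117, -2.319, 0.001]
force: [0.1, 0.0, 0.5]
opening: 0.0004
gripper_force: 0.0
```

```bash
python3 - <<'E'
from h import *
s,Rm=st(); print(np.round(Rm,3),np.round(s['q'],2))
cv2.imwrite('pics/w1.png',robot.read_camera('wrist'))
for q in ('hub','handle','lid_top','spoke','pusher','jar'):
        r=robot.landmark_of('wrist',q)
        print(q,[(np.round(d['centre'],3).tolist(),round(d['conf'],2)) for d in r[:2]])
E
```

```text
t 3.5 pos [ 0.563  -0.1841  0.3176] F [0.1 0.  0.5] open 0.0
[[-0.091  0.996 -0.002]
 [ 0.996  0.091  0.001]
 [ 0.001 -0.002 -1.   ]] [-0.4   0.09  1.35  0.    1.7  -0.49]
hub []
handle [([0.556, -0.134, 0.094], 0.92), ([0.677, -0.09, 0.001], 0.44)]
lid_top []
spoke []
pusher []
jar []
```

>>> play_rows --increments "0 0 50 0 1;0 0 100 0 1;0 0 150 0 1;0 0 200 0 1;0 0 230 0 1;0 0 240 0 1;10 0 240 0 1;20 0 240 0 1;27 0 240 0 1;34 0 240 0 1;42 0 240 0 1;50 0 240 0 1;57 0 240 0 1;64 0 240 0 1;71 0 240 0 1;78 0 240 0 1;85 0 240 0 1;92 0 240 0 1;97 0 240 0 1;97 0 240 0 1"

```text
t: 5.85
tool_pos: [0.5535, -0.0849, 0.0782]
orientation: [-2.113, -2.323, -0.0]
force: [-0.2, -0.8, 0.8]
opening: 0.0003
gripper_force: 0.1
```

```bash
python3 - <<'E'
from h import *
s,Rm=st()
for n in('scene','top'):
  robot.read_camera(n)
  for q in ('hub','handle','lid_top','jar','spoke'):
        r=robot.landmark_of(n,q)
        print(q,[(np.round(d['centre'],3).tolist(),round(d['conf'],2)) for d in r[:2]])
E
```

```text
t 5.85 pos [ 0.5535 -0.0849  0.0782] F [-0.2 -0.8  0.8] open 0.0
hub [([0.532, 0.136, 0.248], 0.7)]
handle [([0.551, -0.062, 0.09], 0.83)]
lid_top [([0.533, 0.111, 0.1], 0.64)]
jar [([0.672, 0.155, -0.004], 0.96), ([0.536, 0.118, 0.021], 0.89)]
spoke [([0.579, 0.072, 0.242], 0.74)]
hub [([0.534, 0.136, 0.249], 0.79)]
handle [([0.549, -0.062, 0.092], 0.71)]
lid_top [([0.534, 0.114, 0.098], 0.52), ([0.688, 0.067, -0.004], 0.34)]
jar [([0.69, 0.067, -0.002], 0.9), ([0.67, 0.158, 0.003], 0.74)]
spoke [([0.576, 0.072, 0.242], 0.88)]
```

>>> play_rows --increments "5 0 0 0 1;9 0 0 0 1;12 0 0 0 1;14 0 0 0 1;15 0 0 0 1;16 0 0 0 1;17 0 0 0 1;17 0 0 0 1"

```text
t: 7.25
tool_pos: [0.5524, -0.069, 0.0787]
orientation: [2.115, 2.323, 0.0]
force: [0.7, -3.2, -1.0]
opening: 0.0003
gripper_force: 1.4
```

>>> play_rows --increments "1 0 0 0 1;2 0 0 0 1;2 0 0 0 1"

```text
t: 7.55
tool_pos: [0.5522, -0.067, 0.0787]
orientation: [2.115, 2.323, 0.0]
force: [-0.4, -2.6, -0.1]
opening: 0.0005
gripper_force: 1.5
```

>>> play_rows --increments "1 0 0 0 1;2 0 0 0 1;2 0 0 0 1"

```text
t: 7.85
tool_pos: [0.5521, -0.0655, 0.0787]
orientation: [2.114, 2.323, -0.001]
force: [1.3, -5.6, 0.1]
opening: 0.0004
gripper_force: 2.7
```

>>> play_rows --increments "1 0 0 0 1;1 0 0 0 1;1 0 0 0 1"

```text
t: 8.15
tool_pos: [0.5521, -0.0653, 0.0787]
orientation: [2.114, 2.322, -0.002]
force: [0.9, -9.4, -0.8]
opening: 0.0003
gripper_force: 4.4
```

>>> play_rows --increments "1 0 0 0 1;1 0 0 0 1;1 0 0 0 1"

```text
t: 8.45
tool_pos: [0.5521, -0.0651, 0.0788]
orientation: [2.114, 2.321, -0.003]
force: [1.7, -13.4, -2.5]
opening: 0.0003
gripper_force: 6.1
```

The jar is snug: the handle stalls and the push rises to 13 N. I back off, rise, and turn the gripper to come down behind a spoke.

>>> play_rows --increments "-12 0 0 0 1;-25 0 0 0 1;-25 0 -50 0 1;-25 0 -100 0 1;-25 0 -150 -8 1;-25 0 -200 -17 1;-25 0 -251 -25 1;237 -80 -251 -120 1;237 -80 -251 -120 1;237 -80 -251 -120 1;237 -80 -251 -120 1;237 -80 -251 -120 1;237 -80 -251 -120 1;237 -80 -251 -120 1;237 -80 -251 -120 1;237 -80 -251 -120 1;237 -80 -251 -120 1;237 -80 -251 -120 1;237 -80 -251 -120 1;237 -80 -251 -120 1"

```text
t: 10.45
tool_pos: [0.45, 0.1652, 0.3296]
orientation: [0.948, -2.995, -0.001]
force: [-0.0, -0.1, 0.0]
opening: 0.0008
gripper_force: 0.0
```

```bash
python3 - <<'E'
from h import *
s,Rm=st(); print(np.round(Rm,3),np.round(s['q'],2))
for n in('scene','top'):
  im=robot.read_camera(n)
  if n=='scene': cv2.imwrite('pics/s2.png',cv2.resize(im[110:290,230:470],(800,600)))
  for q in ('hub','handle','lid_top','jar','spoke'):
        r=robot.landmark_of(n,q)
        print(q,[(np.round(d['centre'],3).tolist(),round(d['conf'],2)) for d in r[:3]])
E
```

```text
t 10.45 pos [0.45   0.1652 0.3296] F [-0.  -0.1  0. ] open 0.001
[[-0.818 -0.576 -0.   ]
 [-0.576  0.818  0.   ]
 [ 0.     0.    -1.   ]] [ 0.24 -0.22  1.63  0.    1.73 -1.94]
hub [([0.532, 0.137, 0.246], 0.68)]
handle [([0.553, -0.045, 0.091], 0.88)]
lid_top [([0.532, 0.131, 0.099], 0.59), ([0.532, 0.134, 0.244], 0.21)]
jar [([0.694, 0.069, 0.002], 0.82), ([0.535, 0.135, 0.019], 0.76), ([0.67, 0.156, -0.003], 0.63)]
spoke [([0.575, 0.074, 0.241], 0.73), ([0.539, 0.14, 0.024], 0.56)]
hub [([0.534, 0.133, 0.248], 0.65), ([0.534, 0.136, 0.02], 0.2)]
handle [([0.55, -0.046, 0.094], 0.89)]
lid_top []
jar [([0.671, 0.161, -0.001], 0.61), ([0.689, 0.067, -0.007], 0.58)]
spoke [([0.574, 0.072, 0.243], 0.72)]
```

View pics/s2.png

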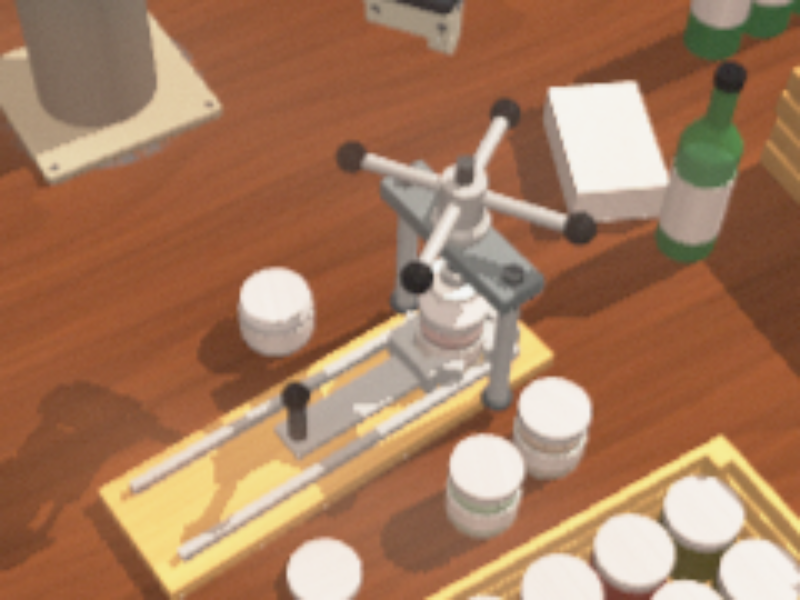

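The jar stands under the screw against the V. The pusher's head is behind it and its ball is near (295,395). The four balls are near (350,155), (505,110), (580,228) and (415,275), so the gap below the gripper is free. I come down into it.

>>> play_rows --increments "0 0 40 0 1;0 0 80 0 1;0 0 109 0 1;0 0 109 0 1"

```text
t: 11.45
tool_pos: [0.4471, 0.1646, 0.2158]
orientation: [0.952, -2.985, -0.001]
force: [-0.5, -0.5, -0.8]
opening: 0.0002
gripper_force: 0.0
```

```bash
cat > arc.py <<'E'
import sys,numpy as np
from scipy.spatial.transform import Rotation as R
from h import st
# rows for finger turning with spoke: side offset b (push side), from current commanded offset of axis
s,Rm=st(); ax=np.array([.533,.136,0])
d=(Rm.T@(ax-np.array(s['tool_pos'])))[:2]*1000
print('axis in tool',np.round(d,1),'q6',round(s['q'][5],2))
print(' yaw',np.degrees(np.arctan2(Rm[1,0],Rm[0,0])))
off=-d
if len(sys.argv)>1:
    off=np.array(eval(sys.argv[1]),float)
for a in eval(sys.argv[2]):
    r=np.radians(a);c,n=np.cos(r),np.sin(r)
    p=d+[c*off[0]-n*off[1],n*off[0]+c*off[1]]
    print(f'{p[0]:.1f} {p[1]:.1f} 0 {a} 1',end=';')
E
python3 arc.py '[15.5,71.5]' 'range(0,103,6)'
```

```text
t 11.45 pos [0.4471 0.1646 0.2158] F [-0.5 -0.5 -0.8] open 0.0
axis in tool [-55.2 -73.7] q6 -1.94
 yaw -144.62220249538927
-39.7 -2.2 0 0 1;-47.2 -1.0 0 6 1;-54.9 -0.6 0 12 1;-62.5 -0.9 0 18 1;-70.1 -2.1 0 24 1;-77.5 -4.1 0 30 1;-84.6 -6.8 0 36 1;-91.5 -10.2 0 42 1;-97.9 -14.4 0 48 1;-103.9 -19.2 0 54 1;-109.3 -24.6 0 60 1;-114.2 -30.5 0 66 1;-118.4 -36.9 0 72 1;-121.9 -43.7 0 78 1;-124.6 -50.8 0 84 1;-126.7 -58.2 0 90 1;-127.9 -65.8 0 96 1;-128.3 -73.4 0 102 1;
```

>>> play_rows --increments "-12 0 0 0 1;-24 0 0 0 1;-36 0 0 0 1;-43 1 0 6 1;-51 1 0 12 1;-58 1 0 18 1;-66 0 0 24 1;-73 -2 0 30 1;-81 -5 0 36 1;-87 -8 0 42 1;-94 -12 0 48 1;-100 -17 0 54 1;-105 -23 0 60 1;-110 -28 0 66 1;-114 -35 0 72 1;-118 -42 0 78 1;-121 -49 0 84 1;-123 -56 0 90 1;-124 -64 0 96 1;-124 -64 0 96 1"

```text
t: 13.45
tool_pos: [0.5894, 0.1847, 0.2227]
orientation: [1.588, 2.709, 0.002]
force: [-0.2, 0.9, -0.1]
opening: 0.0009
gripper_force: 0.0
```

```bash
python3 arc.py '[15.5,71.5]' 'range(0,31,3)'; python3 - <<'E'
from h import *
ax=np.array([.533,.136])
for n in('scene','top'):
  im=robot.read_camera(n)
  for q in ('spoke','screw','lid_top'):
        r=robot.landmark_of(n,q)
        for d in r[:2]:
            c=np.array(d['centre']); v=c[:2]-ax
            print(q,np.round(c,3),round(d['conf'],2),'ang',np.degrees(np.arctan2(v[1],v[0])).round(1))
E
```

```text
t 13.45 pos [0.5894 0.1847 0.2227] F [-0.2  0.9 -0.1] open 0.001
axis in tool [-14.8 -73.5] q6 -0.29
 yaw 119.24359116871297
0.7 -2.0 0 0 1;-3.0 -1.3 0 3 1;-6.8 -0.7 0 6 1;-10.6 -0.4 0 9 1;-14.5 -0.3 0 12 1;-18.3 -0.4 0 15 1;-22.1 -0.7 0 18 1;-25.9 -1.2 0 21 1;-29.7 -1.8 0 24 1;-33.4 -2.7 0 27 1;-37.1 -3.8 0 30 1;spoke [0.47  0.1   0.244] 0.7 ang -150.2
spoke [0.536 0.138 0.019] 0.34 ang 28.2
screw [0.532 0.132 0.1  ] 0.71 ang -106.8
lid_top [ 0.396  0.426 -0.   ] 0.62 ang 115.3
lid_top [0.534 0.132 0.097] 0.59 ang -75.6
spoke [0.464 0.096 0.244] 0.73 ang -149.8
lid_top [0.534 0.134 0.1  ] 0.57 ang -57.5
```

>>> play_rows --increments "-4 0 0 3 1;-7 1 0 6 1;-11 1 0 9 1;-15 1 0 12 1;-19 1 0 15 1;-23 1 0 18 1;-27 0 0 21 1;-30 0 0 24 1;-34 -1 0 27 1;-34 -1 0 27 1"

```text
t: 14.85
tool_pos: [0.6039, 0.1547, 0.2207]
orientation: [-2.175, -2.267, -0.0]
force: [0.4, 0.2, 0.8]
opening: 0.0005
gripper_force: 0.0
```

```bash
python3 arc.py '[15.5,73]' 'range(0,31,3)'; python3 -c "
from h import *
s,R_=st();print('tool F',np.round(R_.T@s['force'],1))"
```

```text
t 14.85 pos [0.6039 0.1547 0.2207] F [0.4 0.2 0.8] open 0.0
axis in tool [-15.8 -71.6] q6 0.13
 yaw 92.35320090943075
-0.3 1.4 0 0 1;-4.1 2.1 0 3 1;-8.0 2.6 0 6 1;-11.9 2.9 0 9 1;-15.8 3.0 0 12 1;-19.7 2.9 0 15 1;-23.6 2.6 0 18 1;-27.5 2.1 0 21 1;-31.3 1.4 0 24 1;-35.1 0.5 0 27 1;-38.9 -0.6 0 30 1;t 14.85 pos [0.6039 0.1547 0.2207] F [0.4 0.2 0.8] open 0.0
tool F [ 0.2  0.4 -0.8]
```

>>> play_rows --increments "-3 0 0 2 1;-5 1 0 4 1;-8 1 0 6 1;-10 1 0 8 1;-13 1 0 10 1;-15 1 0 12 1"

```text
t: 15.45
tool_pos: [0.6061, 0.141, 0.2207]
orientation: [-2.398, -2.029, -0.004]
force: [3.4, 4.7, -1.8]
opening: 0.0002
gripper_force: 2.6
```

```bash
python3 arc.py '[15.5,73]' 'range(0,31,3)'; python3 -c "
from h import *
s,R_=st();print('tool F',np.round(R_.T@s['force'],1))"
```

```text
t 15.45 pos [0.6061 0.141  0.2207] F [ 3.4  4.7 -1.8] open 0.0
axis in tool [-17.4 -71.6] q6 0.31
 yaw 80.47010614246062
-1.9 1.4 0 0 1;-5.8 2.2 0 3 1;-9.6 2.7 0 6 1;-13.5 3.0 0 9 1;-17.4 3.1 0 12 1;-21.3 3.0 0 15 1;-25.2 2.7 0 18 1;-29.1 2.1 0 21 1;-33.0 1.4 0 24 1;-36.8 0.5 0 27 1;-40.5 -0.6 0 30 1;t 15.45 pos [0.6061 0.141  0.2207] F [ 3.4  4.7 -1.8] open 0.0
tool F [5.2 2.6 1.8]
```

>>> play_rows --increments "-2.5 0.5 0 2 1;-5 1 0 4 1;-7.6 1.2 0 6 1"

```text
t: 15.75
tool_pos: [0.6061, 0.1332, 0.2208]
orientation: [-2.501, -1.901, -0.004]
force: [4.1, 4.1, -1.3]
opening: 0.0005
gripper_force: 2.7
```

>>> play_rows --increments "-2.5 0.5 0 2 1;-5 1 0 4 1"

```text
t: 15.95
tool_pos: [0.6057, 0.1281, 0.2208]
orientation: [2.566, 1.812, 0.004]
force: [5.3, 4.0, -2.0]
opening: 0.0002
gripper_force: 2.7
```

>>> play_rows --increments "-2 0.4 0 1.5 1;-3.8 0.7 0 3 1"

```text
t: 16.15
tool_pos: [0.6052, 0.1242, 0.2207]
orientation: [2.612, 1.745, 0.004]
force: [4.7, 3.4, -2.8]
opening: 0.0006
gripper_force: 2.7
```

>>> play_rows --increments "-2 0.4 0 1.5 1;-3.8 0.7 0 3 1"

```text
t: 16.35
tool_pos: [0.6044, 0.1203, 0.2208]
orientation: [2.657, 1.676, 0.004]
force: [5.3, 3.2, -2.2]
opening: 0.0001
gripper_force: 2.7
```

>>> play_rows --increments "-2 0.4 0 1.5 1;-3.8 0.7 0 3 1"

```text
t: 16.55
tool_pos: [0.6035, 0.1165, 0.2208]
orientation: [2.7, 1.605, 0.004]
force: [5.1, 2.1, -1.9]
opening: 0.0003
gripper_force: 2.7
```

>>> play_rows --increments "-2 0.4 0 1.5 1;-3.8 0.7 0 3 1"

```text
t: 16.75
tool_pos: [0.6023, 0.1128, 0.2208]
orientation: [2.741, 1.534, 0.004]
force: [7.1, 3.0, -2.7]
opening: 0.0006
gripper_force: 2.8
```

>>> play_rows --increments "-2 0.4 0 1.5 1;-3.8 0.7 0 3 1"

```text
t: 16.95
tool_pos: [0.601, 0.1091, 0.2208]
orientation: [2.78, 1.462, 0.004]
force: [6.8, 3.2, -2.5]
opening: 0.0004
gripper_force: 2.8
```

>>> play_rows --increments "-2 0.4 0 1.5 1;-3.8 0.7 0 3 1"

```text
t: 17.15
tool_pos: [0.5996, 0.1058, 0.2208]
orientation: [2.818, 1.389, 0.005]
force: [8.8, 4.8, -3.4]
opening: 0.0004
gripper_force: 4.6
```

>>> play_rows --increments "-1.2 0.2 0 1 1;-2.5 0.5 0 2 1"

```text
t: 17.35
tool_pos: [0.599, 0.1042, 0.2209]
orientation: [-2.841, -1.34, -0.008]
force: [11.4, 6.6, -5.0]
opening: 0.0004
gripper_force: 6.4
```

>>> play_rows --increments "-0.7 0.1 0 0.5 1;-0.7 0.1 0 0.5 1"

```text
t: 17.55
tool_pos: [0.5988, 0.1038, 0.2209]
orientation: [-2.846, -1.329, -0.008]
force: [11.0, 7.2, -4.7]
opening: 0.0006
gripper_force: 6.3
```

```bash
cat > tq.py <<'E'
from h import *
s,Rm=st(); r=np.array(s['tool_pos'])-[.533,.136,0]; F=s['force']
print('F75',round((r[0]*F[1]-r[1]*F[0])/.075,1),'tool F',np.round(Rm.T@F,1),'yaw',np.degrees(np.arctan2(Rm[1,0],Rm[0,0])).round(1),'axis in tool',np.round((Rm.T@-r)[:2]*1000,1))
E
python3 tq.py
```

```text
t 17.55 pos [0.5988 0.1038 0.2209] F [11.   7.2 -4.7] open 0.001
F75 11.1 tool F [12.6  3.8  4.8] yaw 50.0 axis in tool [-18.6 -71.5]
```

>>> play_rows --increments "-0.5 0.1 0 0.3 1;-0.5 0.1 0 0.3 1;-0.5 0.1 0 0.3 1;-0.5 0.1 0 0.3 1;-0.5 0.1 0 0.3 1;-0.5 0.1 0 0.3 1"

```text
t: 18.15
tool_pos: [0.5987, 0.1035, 0.2209]
orientation: [-2.85, -1.322, -0.009]
force: [13.0, 6.7, -5.3]
opening: 0.0006
gripper_force: 6.8
```

```bash
python3 tq.py; python3 - <<'E'
from h import *
for n in('scene','top'):
  robot.read_camera(n)
  for q in ('spoke','screw','lid_top'):
        for d in robot.landmark_of(n,q)[:2]:
            c=np.array(d['centre']); v=c[:2]-[.533,.136]
            print(q,np.round(c,3),round(d['conf'],2),'ang',np.degrees(np.arctan2(v[1],v[0])).round(1))
E
```

```text
t 18.15 pos [0.5987 0.1035 0.2209] F [13.   6.7 -5.3] open 0.001
F75 11.5 tool F [13.5  5.6  5.4] yaw 49.8 axis in tool [-18.7 -71.6]
screw [0.531 0.131 0.089] 0.59 ang -106.8
lid_top [0.532 0.128 0.092] 0.43 ang -97.6
spoke [0.472 0.183 0.243] 0.68 ang 142.5
screw [0.534 0.436 0.   ] 0.37 ang 89.8
lid_top [0.535 0.135 0.092] 0.47 ang -25.3
lid_top [0.473 0.183 0.244] 0.17 ang 141.8
```

>>> play_rows --increments "-0.4 0 0 0.2 1;-0.4 0 0 0.2 1;-0.4 0 0 0.2 1;-0.4 0 0 0.2 1;-0.4 0 0 0.2 1"

```text
t: 19.05
tool_pos: [0.5985, 0.1033, 0.2209]
orientation: [-2.852, -1.317, -0.009]
force: [14.0, 8.4, -5.2]
opening: 0.0002
gripper_force: 7.2
```

```bash
python3 tq.py
```

```text
t 19.05 pos [0.5985 0.1033 0.2209] F [14.   8.4 -5.2] open 0.0
F75 13.4 tool F [15.4  5.2  5.3] yaw 49.6 axis in tool [-18.9 -71.5]
```

The lid is home (z 0.092) and was held at about 11 to 13 N for over a second. Next I wind back against the following spoke.

```bash
python3 - <<'E'
import numpy as np
for b in list(range(0,89,8))+list(range(94,161,6)):
    r=np.radians(b);ox=15.5-min(b,90)/90*30.5;c,s=np.cos(r),np.sin(r)
    print(f'{-15.5+c*ox+s*72:.0f} {-72-s*ox+c*72:.0f} 0 {-b} 1',end=';')
E
```

```text
0 0 0 0 1;7 -2 0 -8 1;14 -6 0 -16 1;21 -9 0 -24 1;27 -13 0 -32 1;32 -18 0 -40 1;37 -23 0 -48 1;42 -29 0 -56 1;47 -35 0 -64 1;50 -41 0 -72 1;53 -48 0 -80 1;56 -55 0 -88 1;57 -62 0 -94 1;58 -70 0 -100 1;58 -77 0 -106 1;57 -85 0 -112 1;55 -93 0 -118 1;53 -100 0 -124 1;49 -107 0 -130 1;45 -113 0 -136 1;41 -120 0 -142 1;35 -125 0 -148 1;30 -130 0 -154 1;23 -135 0 -160 1;
```

>>> play_rows --increments "7 -2 0 -8 1;14 -6 0 -16 1;21 -9 0 -24 1;27 -13 0 -32 1;32 -18 0 -40 1;37 -23 0 -48 1;42 -29 0 -56 1;47 -35 0 -64 1;50 -41 0 -72 1;53 -48 0 -80 1;56 -55 0 -88 1;57 -62 0 -94 1;58 -70 0 -100 1;58 -77 0 -106 1;57 -85 0 -112 1;55 -93 0 -118 1;53 -100 0 -124 1;53 -100 0 -124 1"

```text
t: 20.85
tool_pos: [0.5548, 0.2067, 0.2208]
orientation: [0.175, 3.136, -0.001]
force: [-0.1, -0.3, -0.0]
opening: 0.0004
gripper_force: 0.3
```

```bash
python3 tq.py; python3 - <<'E'
from h import *
for n in('scene','top'):
  robot.read_camera(n)
  for q in ('spoke','screw','lid_top'):
        for d in robot.landmark_of(n,q)[:2]:
            c=np.array(d['centre']); v=c[:2]-[.533,.136]
            print(q,np.round(c,3),round(d['conf'],2),'ang',np.degrees(np.arctan2(v[1],v[0])).round(1))
E
```

```text
t 20.85 pos [0.5548 0.2067 0.2208] F [-0.1 -0.3 -0. ] open 0.0
F75 0.1 tool F [ 0.1 -0.3  0. ] yaw 173.6 axis in tool [ 14.  -72.6]
spoke [0.461 0.14  0.242] 0.92 ang 176.6
screw [0.53  0.133 0.093] 0.77 ang -131.3
screw [0.462 0.141 0.246] 0.34 ang 176.1
spoke [0.456 0.139 0.242] 0.76 ang 177.9
lid_top [0.396 0.428 0.001] 0.46 ang 115.1
lid_top [0.53  0.136 0.094] 0.38 ang 175.8
```

>>> play_rows --increments "8 1 0 -6 1;15 1 0 -12 1;23 1 0 -18 1;31 0 0 -24 1;38 -2 0 -30 1;44 -5 0 -35 1;44 -5 0 -35 1;34 -4 0 -35 1;24 -4 0 -35 1;24 -4 0 -35 1"

```text
t: 22.25
tool_pos: [0.5321, 0.2051, 0.2203]
orientation: [0.767, -3.046, 0.0]
force: [0.1, -0.3, -0.0]
opening: 0.0002
gripper_force: 0.0
```

```bash
python3 tq.py; python3 - <<'E'
from h import *
for n in('scene','top'):
  im=robot.read_camera(n)
  if n=='scene': cv2.imwrite('pics/s3.png',cv2.resize(im[110:290,230:470],(800,600)))
  for q in ('spoke','screw','lid_top','jar'):
        for d in robot.landmark_of(n,q)[:3]:
            c=np.array(d['centre']); v=c[:2]-[.533,.136]
            print(q,np.round(c,3),round(d['conf'],2),'ang',np.degrees(np.arctan2(v[1],v[0])).round(1))
E
```

```text
t 22.25 pos [0.5321 0.2051 0.2203] F [ 0.1 -0.3 -0. ] open 0.0
F75 -0.1 tool F [ 0.1 -0.3  0. ] yaw -151.7 axis in tool [ 31.9 -61.2]
spoke [0.471 0.097 0.245] 0.74 ang -147.7
screw [0.532 0.132 0.098] 0.64 ang -97.0
lid_top [0.396 0.426 0.002] 0.69 ang 115.3
lid_top [0.53  0.133 0.093] 0.5 ang -133.2
jar [0.69  0.068 0.004] 0.86 ang -23.4
jar [0.67  0.156 0.001] 0.62 ang 8.1
jar [0.535 0.136 0.018] 0.54 ang -7.4
spoke [0.467 0.098 0.245] 0.63 ang -150.0
screw [0.537 0.133 0.1  ] 0.49 ang -30.6
lid_top [0.532 0.133 0.093] 0.47 ang -116.6
jar [ 0.69   0.065 -0.002] 0.88 ang -24.4
jar [ 0.668  0.157 -0.001] 0.63 ang 8.7
```

View pics/s3.png

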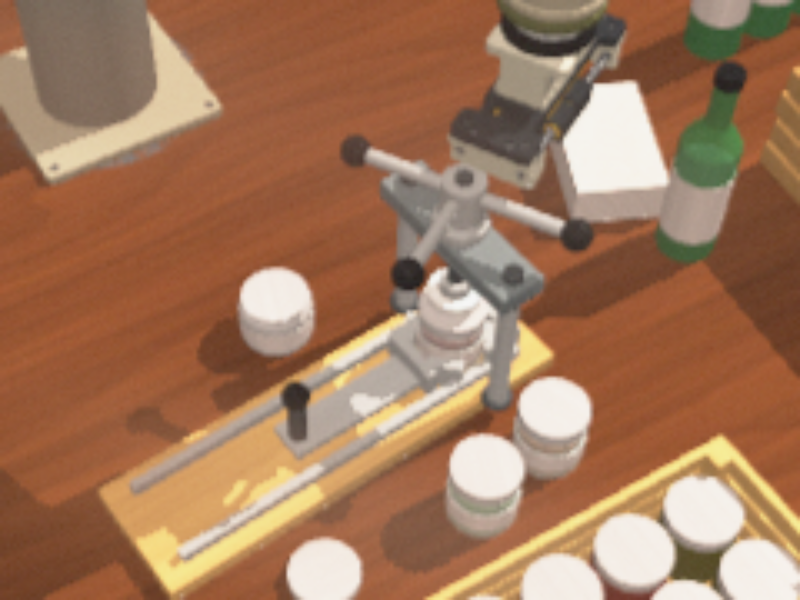

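Jar still seated, lid flat, plate raised above it. The winding back was about 69°, or 12 mm. The gripper stands free in the gap near (500,140), so I withdraw upwards.

>>> play_rows --increments "0 0 -40 0 1;0 0 -90 0 1;0 0 -130 0 1;0 0 -130 0 1;0 0 -130 0 1"

```text
t: 23.25
tool_pos: [0.5313, 0.2057, 0.352]
orientation: [-0.769, 3.043, 0.0]
force: [0.1, 0.3, -0.8]
opening: 0.0003
gripper_force: 0.0
```

```bash
python3 - <<'E'
from h import *
st(); robot.read_camera('scene')
for q in('spoke','jar'):print(q,[np.round(d['centre'],3).tolist() for d in robot.landmark_of('scene',q)[:3]])
print(robot.close_job())
E
```

```text
t 23.25 pos [0.5313 0.2057 0.352 ] F [ 0.1  0.3 -0.8] open 0.0
spoke [[0.469, 0.098, 0.241], [0.549, -0.046, 0.092]]
jar [[0.67, 0.158, -0.002], [0.533, 0.135, 0.018], [0.692, 0.067, 0.004]]
the job is handed in; nothing more can be done
None
```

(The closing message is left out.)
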